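# Fit a tube die into the clay extruder's cap

## Task

Fit the tube die into the clay extruder's open cap. First put your bare fingertips down the middle of the cap and feel gently whether the old bridge ring is still in there; if it is, lift it out and lay it in the dark tray. Then set the die into the cap, bracket up, and turn it gently until its notches find the lugs and it drops flat and fully home on the lip; do not force anything, leave the other things where they are, and let go.

Things in the scene. Friction and masses are not known exactly. Their poses are not given: they have to be found in the camera images.
- bat: Round black board, 170 mm wide, 12 mm thick, fixed on the table; origin: centre of its underside, at table level. All heights here are above the table. Clamped on its axis, mouth up, stands the extruder's aluminium cap: 119 mm wide outside, from 12 to 54 mm high, bore 100 mm wide, its mouth flaring to 110 mm in the top 8 mm. The clamp lets the cap turn only above about 5 N m.
- seat (a point): On the cap's axis, level with the top of the lip at the bottom of the bore (22 mm high), where the underside of the seated die belongs. The lip is 10 mm thick; its round opening is 76 mm wide and shows the board below. Axes as the board's.
- lugs (a point): On the cap's axis, level with the tops of the three lugs (32 mm high). They stand on the lip against the bore wall, 120 degrees apart, 12 mm wide, reaching in to radius 45.5 mm. The cap was clamped at any angle: one lug lies within 0.4 rad of the board's +x; this point's axes do not show the angle, so it must be felt or seen.
- cap_bottom (a point): Middle of the board inside the cap, 12 mm high: what the fingertips meet there if no ring is left. A dry clay print of the ring may show on it; it has no height. The old ring, if it is not in the cap, already lies in the tray.
- hub_top (a point): On the cap's axis, 40 mm high: where the hub of an old bridge ring, if one is left, has its top. The ring (dull grey-brown, about 0.15 kg, 88 mm wide, 8 mm thick) lies on the lip inside the lugs, 1.5 mm loose, at any yaw. A bar 14 mm wide (top 30 mm high) crosses it; the round hub, 18 mm wide, stands 10 mm above the bar. Lift the ring by the hub.
- die: New tube die, about 0.25 kg: aluminium plate, radius 48.7 mm (47 in its lowest 2 mm), 8 mm thick, origin at the centre of its underside, z up. Three edge notches, 15 mm wide, in to radius 44.2, 120 degrees apart, one on its +x axis, pass over the cap's lugs. On top a steel bracket along x, 74 by 10 mm, 47 mm high. Lies on the table, bracket up, any yaw.
- wing (a point): Middle of the brass wing on the die's bracket, 59.5 mm above the die's underside: a block 34 mm along the die's x, 12 mm along its y, 25 mm high (47 to 72 mm above the underside). Grip it from above, fingers closing along the die's y.
- tray: Square dark tray for used parts on a plywood board, fixed; 150 mm wide outside, 138 mm inside; floor 22 mm, rim 42 mm high. Origin at the centre of the board's underside, at table level.
- tray_in (a point): Centre of the tray's inner floor, 22 mm high.
- cup: Bystander: pale bisque cup, 76 mm wide and 75 mm high, origin at the centre of its foot.
- jar: Bystander: clear glaze jar with a white cap, 64 mm wide and 85 mm high, origin at the centre of its underside.
- rib: Bystander: flat wooden potter's rib, 56 by 100 mm and 9 mm thick, long along its y, origin at the centre of its underside.

How it is judged:
On the way:
1. bare fingertips have felt down the middle of the cap and touched what is there (contact force between the fingers and anything else above 0.5 N and horizontal distance between the grasp point and seat below 0.02 m and z of the grasp point in the frame of seat below 0.046 m), for 0.02 s.
At the end, for the whole second after the job is handed in: The die sits fully home on the cap's lip: its underside within 2.5 mm of the lip's level, centred within 3 mm, flat within 0.04 rad, at rest; the old bridge ring rests in the tray (horizontal distance between die and seat below 0.003 m and z of die in the frame of seat between -0.003 and 0.0025 m and angle between die's own z axis and vertical below 0.04 rad and linear speed of die below 0.02 m/s and contact force between tray and anything else above 0.5 N); the robot touches nothing.
It fails at once if the cap, or anything in it, is pressed or struck with more than 40 N (contact force between bat and anything else above 40 N).
It fails at once if a bystander (cup, jar or rib) is moved more than 20 mm (distance of any of cup, jar, rib from where it was at the start of the episode above 0.02 m).
It also fails if it takes over 72 s, if anything falls off the work surface, if the arm or the gripper's body presses on something with over 40 N, if the wrist force passes 120 N, or if a joint passes its speed limit or range.

## Robot

A 7-joint arm with a two-finger parallel gripper is mounted at the origin on the work surface. World frame = base frame: x ahead of the robot, y to its left, z up, the work surface at z = 0. Lengths are in m, angles in rad, forces in N, time in s.
With the tool pointing down it reaches from about 0.425 to 0.95 m from the base axis. Payload 4.7 kg.
Tool frame: the origin (TCP) lies between the finger pads; the fingertips stand 25 mm ahead of it and the grasp point (between the pads) lies 6 mm ahead of it; z points along the fingers, y is the line along which they close (so a half turn about z gives the same grasp; the last joint's range is limited). The gripper opens to 85 mm and grips with 20 to 120 N. Pads are 22 mm wide; open, the fingers measure 114 mm over their backs; the gripper's body (76 mm by 85 mm) begins 54 mm behind the grasp point. The pads swing forward as they close: fully open they stand 13 mm farther back than shut.
Start: joints at [-1.279, 0.469, -0.049, 1.532, 0.024, 1.141, -0.082], TCP at [0.213, 0.641, 0.234] pointing down, gripper open.
Joint ranges: [-2.59, 2.59], [-0.33, 1.99], [-1.39, 1.29], [0.1, 2.45], [-1.04, 4.18], [0.21, 1.99], [-2.66, 2.66]. Speed limits (rad/s): [2.57, 2.57, 3.14, 3.14, 3.14, 3.14, 3.14].

## Interface

Orientations are given as a 3x3 rotation matrix whose columns are the frame's x, y, z axes.
In Python, from rig import * gives the robot as it stands. Calls block until the motion is done:
- movep(position, orientation): joint-space move of the TCP to a pose.
- move_l(position, attitude=None, feed=0.15, until_force=None): straight line of the TCP; attitude=None keeps the orientation; feed is the mean speed in m/s. With until_force (N) it stops when the force on the tool has changed by that much, and returns True; else False.
- move_joints(angles): joint-space move.
- command_gripper(opening, newtons=None): finger opening in m; newtons is the grip in N (None keeps the last); returns when the fingers have stopped.
- sleep(seconds).
- inverse_kinematics(position, orientation): joint angles nearest the present ones, or None.
- sense(): the state.
- camera(name): name is "scene" or "top"; returns (picture, depth): 480x640x3 uint8, red, green, blue; 480x640 float32, m along the optical axis (not along the pixel's ray), 0 where there is no reading.
- camera_params(name): a dict with "K" (3x3 intrinsics, pixels), "position" and "rotation" of the camera in the world. Camera axes: x right, y down, z forward; pixel columns grow to the right and rows downward; lengths in m; the calibration is good to about 2 mm. A picture is of the moment at which its call begins. camera_params takes no time and is no camera call.
A pose or a line that the arm cannot do raises Unreachable and nothing moves.
- finish_job(): hands the job in; it is judged then, once.
The state is a dict: "time_s": time; "joint_pos": joint angles; "qd": joint speeds; "joint_efforts": joint torques, N m; "position": TCP position; "tcp_rot": TCP orientation; "wrist_force": force on the tool from outside, world axes, zero at the start; "ft_torque": the same for the moment, N m; "finger_gap": finger opening in m; "gripper_force": force on a finger pad.
Only numpy, scipy, OpenCV 4.12 (cv2) and the standard library are available. Lean on these libraries where they do the work, as an engineer would, in place of code of your own. Each camera call takes 0.05 s, during which the arm holds its last target. There are 200 camera calls.

## Working session

There is one attempt and no reset: what is moved stays moved. The work goes in short steps, each a Python script; the robot and the scene stay as the last script left them, time stands still between calls to the robot, and variables do not carry over. Pictures are saved under pics/ and viewed, at most 10 in all, crops included, and the job is handed in when it is done.

```bash
ls; mkdir -p pics; python3 - <<'E'
from rig import *
import cv2,numpy as np
for n in("top","scene"):
    im,d=camera(n); np.savez(f"pics/{n}0.npz",im=im,d=d); cv2.imwrite(f"pics/{n}0.png",im[:,:,::-1])
    p=camera_params(n); print(n,p["K"].tolist(),p["position"],p["rotation"])
print(sense()["time_s"])
E
```

```text
pics
top [[464.73404325857524, 0.0, 329.2056794911863], [0.0, 464.73404325857524, 241.29445049351955], [0.0, 0.0, 1.0]] [0.42944045 0.01059876 0.92290737] [[-0.00501456 -0.97346396  0.22878542]
 [-0.99998579  0.004468   -0.00290686]
 [ 0.00180751 -0.22879675 -0.97347254]]
scene [[505.6210784176242, 0.0, 327.9152821738039], [0.0, 505.6210784176242, 231.59027829224542], [0.0, 0.0, 1.0]] [1.12316627 0.40575366 0.61457553] [[-0.64368903  0.48348913 -0.59321386]
 [ 0.76524267  0.41500093 -0.49211572]
 [ 0.0082517  -0.77072205 -0.63711806]]
0.1
```

View pics/top0.png

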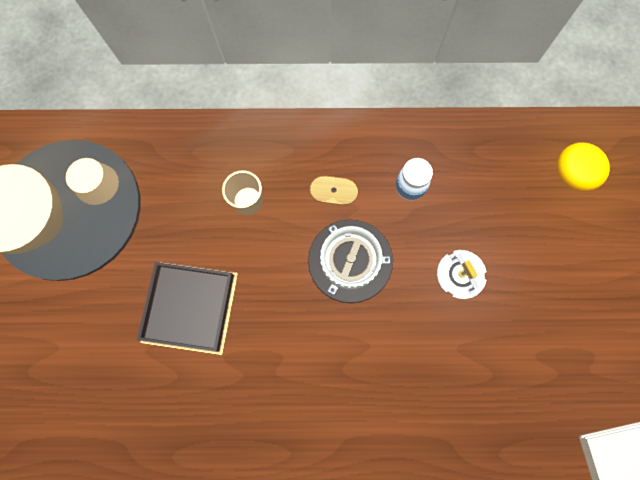

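View pics/scene0.png

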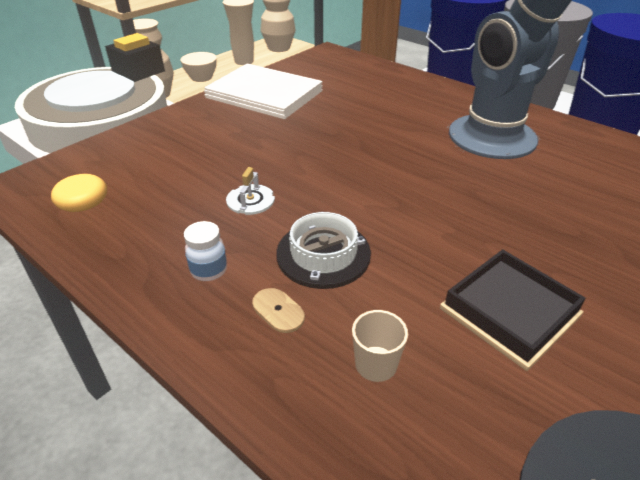

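The top view shows the cap at about (350,260) with a ring or its print visible inside, the die at (462,274), the tray at (188,308), the rib at (334,190), the cup at (242,192) and the jar at (415,178). The scene view agrees. Next I'll measure from depth and enlarge the cap and die.

```bash
cat > h.py <<'E'
import numpy as np,cv2
from rig import camera_params
def cloud(n,d):
    p=camera_params(n);K=np.array(p["K"]);v,u=np.indices(d.shape)
    c=np.stack([(u-K[0,2])*d/K[0,0],(v-K[1,2])*d/K[1,1],d],-1)
    return c@np.array(p["rotation"]).T+p["position"]
def proj(n,P):
    p=camera_params(n);K=np.array(p["K"]);c=(np.atleast_2d(P)-p["position"])@np.array(p["rotation"])
    q=c@K.T;return q[:,:2]/q[:,2:]
def unpix(n,uv,z):
    p=camera_params(n);K=np.array(p["K"]);uv=np.atleast_2d(uv).astype(float)
    r=np.c_[uv,np.ones(len(uv))]@np.linalg.inv(K).T@np.array(p["rotation"]).T
    return p["position"]+r*((z-p["position"][2])/r[:,2])[:,None]
def circ(P):
    A=np.c_[2*P[:,:2],np.ones(len(P))];s=np.linalg.lstsq(A,(P[:,:2]**2).sum(1),rcond=None)[0]
    return s[:2],np.sqrt(s[2]+s[:2]@s[:2])
E
python3 - <<'E'
from h import *
f=np.load("pics/top0.npz");im,d=f["im"],f["d"];W=cloud("top",d)
print("table z",np.median(W[400:470,100:500,2]))
def box(u0,u1,v0,v1,z0,z1):
    P=W[v0:v1,u0:u1].reshape(-1,3);return P[(P[:,2]>z0)&(P[:,2]<z1)]
P=box(295,405,210,310,.045,.062);print("cap rim",len(P),P.mean(0),cv2.minEnclosingCircle(P[:,:2].astype(np.float32)))
P=box(300,402,213,307,.006,.018)
print("bat",len(P),cv2.minEnclosingCircle(P[:,:2].astype(np.float32)))
print("inside z:");print((W[240:280:3,332:372:3,2]*1000).astype(int))
P=box(430,500,240,310,.003,.014);print("die plate",cv2.minEnclosingCircle(P[:,:2].astype(np.float32)),np.median(P[:,2]))
P=box(430,500,230,310,.062,.09);r=cv2.minAreaRect(P[:,:2].astype(np.float32));print("wing",len(P),P.mean(0),r,cv2.boxPoints(r))
P=box(130,245,255,360,.034,.05);r=cv2.minAreaRect(P[:,:2].astype(np.float32));print("tray rim",r)
P=box(160,215,285,330,.0,.05);print("floor",np.median(P,0))
a=cv2.resize(im[210:310,300:400],(400,400),interpolation=cv2.INTER_CUBIC);b=cv2.resize(im[240:310,430:500],(400,400),interpolation=cv2.INTER_CUBIC)
cv2.imwrite("pics/crop1.png",np.hstack([a,b])[:,:,::-1])
for n,uv,z in(("cup",(242,185),.075),("jar",(417,170),.085),("rib",(334,190),.009)):print(n,unpix("top",uv,z))
E
```

```text
table z -0.0005628206441194994
cap rim 795 [ 0.60636054 -0.03469073  0.05051709] ((0.604950487613678, -0.03405608981847763), 0.05936916545033455)
bat 3118 ((0.6052424311637878, -0.03412538766860962), 0.0849904716014862)
inside z:
[[ 41  21  22  28  27  30  30  32  26  32  28  20  30  48]
 [ 21  23  26  31  11  12  12  11  27  26  31  25  22  32]
 [ 20  27  30  11   9   9  10  31  28  29  13  28  29  19]
 [ 28  30  11  13  12   8  11  27  28   8   8   8  31  24]
 [ 32  11  11  11  13  11  29  28  31  11   9  10  32  31]
 [ 30   9  11  12  13  11  39  36  32  13   9  10  12  30]
 [922  12  12  10  10  40  39  36  12   9  11  12  10  28]
 [ 31   9  14  11  12  30  37  39  11  13  10   8  10  27]
 [ 29  10  12  12  11  30  28   9  10  12  11  14  10  29]
 [ 25  10  11  13  32  30  32  11  10  11  11  11  25  30]
 [ 28  31  15   8  32  30  29   9   7  13  14  29  27  21]
 [ 31  27  28  14  29  29  10  10  11  11  29  31  17  21]
 [ 49  23  28  27  28  30  12  10  28  28  31  28  18  52]
 [ 49  50  46  19  29  27  31  30  30  27  20  43  50  49]]
die plate ((0.573727548122406, -0.25439855456352234), 0.08262678235769272) 0.007651858170894088
wing 135 [ 0.57584276 -0.25468183  0.07007114] ((0.576209306716919, -0.2551632821559906), (0.03370653837919235, 0.012790517881512642), 25.887012481689453) [[ 0.55825496 -0.25676784]
 [ 0.5638393  -0.26827493]
 [ 0.59416366 -0.25355873]
 [ 0.5885793  -0.24205163]]
tray rim ((0.5133761167526245, 0.2812158465385437), (0.15142132341861725, 0.15013405680656433), 81.43804931640625)
floor [0.51251362 0.28259524 0.02126251]
cup [[0.74100517 0.17567789 0.075     ]]
jar [[ 0.76635754 -0.16135643  0.085     ]]
rib [[ 0.75346054 -0.00262131  0.009     ]]
```

View pics/crop1.png

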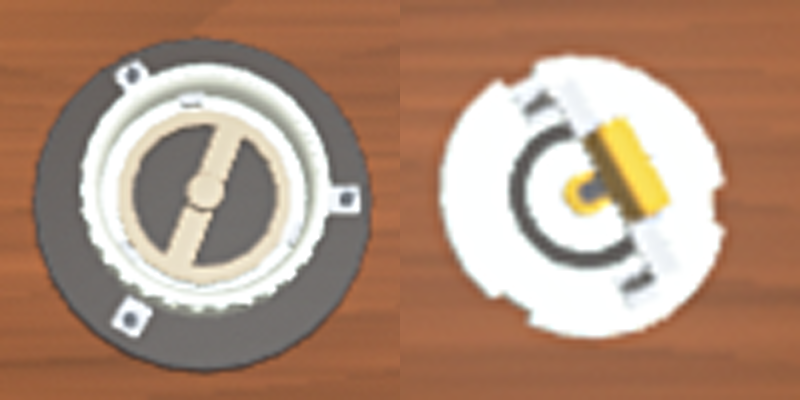

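The crops show the ring still in the cap. Its hub is at (205,190) and depth puts the bar at 30 mm and the hub at 40 mm. The lugs' bright edges are at (190,103), (125,240) and (297,240). The die's +x notch points to the upper left, which gives a yaw of about 26°. Now I'll refine these numbers.

```bash
cat >> h.py <<'E'
def R(a): # tool down, closing axis y at world angle a
    c,s=np.cos(a),np.sin(a);return np.array([[-s,c,0],[c,s,0],[0,0,-1.]])
E
python3 - <<'E'
from h import *
from rig import *
f=np.load("pics/top0.npz");W=cloud("top",f["d"])
c=np.array([.6051,-.0341])
full=lambda L:np.array(L)/4+[300,210]-.375
L=unpix("top",full([(190,103),(125,240),(297,240)]),.032)
for p in L: v=p[:2]-c;print("lug r,ang mod120",np.hypot(*v),np.degrees(np.arctan2(v[1],v[0])), np.degrees(np.arctan2(v[1],v[0]))%120)
print("hub",unpix("top",full([(205,190)]),.040))
B=unpix("top",full([(225,127),(180,265)]),.030);v=B[0]-B[1];print("bar",B.mean(0),np.hypot(*v[:2]),np.degrees(np.arctan2(v[1],v[0])))
# lip circle / plate circle
P=W.reshape(-1,3);k=(np.hypot(P[:,0]-.576,P[:,1]+.255)<.06)&(abs(P[:,2]-.0075)<.0045);Q=P[k]
hull=cv2.convexHull(Q[:,:2].astype(np.float32))[:,0];print("die",len(Q),cv2.minEnclosingCircle(Q[:,:2].astype(np.float32)),circ(hull))
s=sense();print(s["position"],s["tcp_rot"])
for a in np.radians([0,45,90,135,-45,-90]):
    for p in([.605,-.034,.12],[.576,-.255,.12],[.513,.281,.12]):
        q=inverse_kinematics(np.array(p),R(a));print(round(np.degrees(a)),p[:2],None if q is None else np.round(q,2)[[0,3,5,6]])
E
```

```text
lug r,ang mod120 0.046043133885797234 8.218899670019377 8.218899670019377
lug r,ang mod120 0.045242568822484786 120.2531660771665 0.2531660771664974
lug r,ang mod120 0.050103982303141 -117.56647736882461 2.433522631175393
hub [[ 0.60526198 -0.0338366   0.04      ]]
bar [ 0.60456576 -0.03316997  0.03      ] 0.07241570196144609 -18.57961580074747
die 1448 ((0.5746323466300964, -0.25610217452049255), 0.057938069105148315) (array([ 0.57406014, -0.25744424]), np.float64(0.05601095484452478))
[0.21267427 0.64008419 0.23256747] [[-9.49012283e-01  3.15238756e-01 -4.62818854e-04]
 [ 3.15239082e-01  9.49010771e-01 -1.69629824e-03]
 [-9.55188698e-05 -1.75570646e-03 -9.99998454e-01]]
0 [0.605, -0.034] [-0.42  1.84  0.88  0.3 ]
0 [0.576, -0.255] [-0.32  1.8   1.04  0.98]
0 [0.513, 0.281] [-0.83  1.88  0.84 -0.39]
45 [0.605, -0.034] [-0.35  1.84  0.87  1.03]
45 [0.576, -0.255] [-0.16  1.79  0.94  1.57]
45 [0.513, 0.281] [-0.71  1.87  0.83  0.31]
90 [0.605, -0.034] [-0.27  1.83  0.86  1.75]
90 [0.576, -0.255] [-0.1   1.78  0.92  2.3 ]
90 [0.513, 0.281] [-0.59  1.87  0.83  1.01]
135 [0.605, -0.034] [-0.13  1.82  0.85  2.43]
135 [0.576, -0.255] [1.01 1.72 1.08 2.15]
135 [0.513, 0.281] [-0.47  1.86  0.84  1.71]
-45 [0.605, -0.034] [-0.48  1.84  0.89 -0.43]
-45 [0.576, -0.255] [-0.35  1.8   1.07  0.24]
-45 [0.513, 0.281] [-0.91  1.89  0.84 -1.11]
-90 [0.605, -0.034] [-0.54  1.85  0.91 -1.15]
-90 [0.576, -0.255] [-0.35  1.8   1.08 -0.54]
-90 [0.513, 0.281] [-1.02  1.89  0.86 -1.8 ]
```

```bash
python3 - <<'E'
from h import *
from rig import *
a=np.radians(71.4);c=[.6052,-.0339]
movep(np.array(c+[.15]),R(a)); command_gripper(0.0,30)
print(sense()["time_s"])
move_l(np.array(c+[.075]),feed=.12)
r=move_l(np.array(c+[.045]),feed=.015,until_force=2.0)
sleep(.1);s=sense();print(r,s["position"],s["wrist_force"],s["time_s"],s["finger_gap"])
move_l(np.array(c+[.078]),feed=.1)
command_gripper(.042)
r=move_l(np.array(c+[.054]),feed=.04,until_force=4);s=sense();print(r,s["position"],s["wrist_force"])
command_gripper(0.0,30);s=sense();print(s["finger_gap"],s["gripper_force"],s["wrist_force"],s["time_s"])
E
```

```text
3.6333
False [ 0.60522019 -0.03393232  0.04506344] [-0.67161876  0.51916691  0.01845909] 6.6583 0.00019360576134123828
False [ 0.60531195 -0.03399551  0.05401863] [ 0.38966496 -0.12414695 -1.68757075]
6.439611106185051e-05 0.0 [ 0.14102434  0.6046657  -0.17636525] 8.8417
```

```bash
python3 - <<'E'
from h import *
from rig import *
im,d=camera("top");im2,d2=camera("scene");np.savez("pics/s1.npz",d=d,d2=d2,im=im,im2=im2)
s=sense();print(s["position"],proj("top",s["position"]),proj("scene",s["position"]),proj("scene",[.605,-.034,.054]))
a=cv2.resize(im[190:340,280:430],(400,400));b=cv2.resize(im2[170:320,250:400],(400,400))
cv2.imwrite("pics/v1.png",np.hstack([a,b])[:,:,::-1])
E
```

```text
[ 0.60519254 -0.03389735  0.05402251] [[351.25450846 255.7219135 ]] [[323.52295018 231.09676922]] [[323.54978489 231.02894511]]
```

View pics/v1.png

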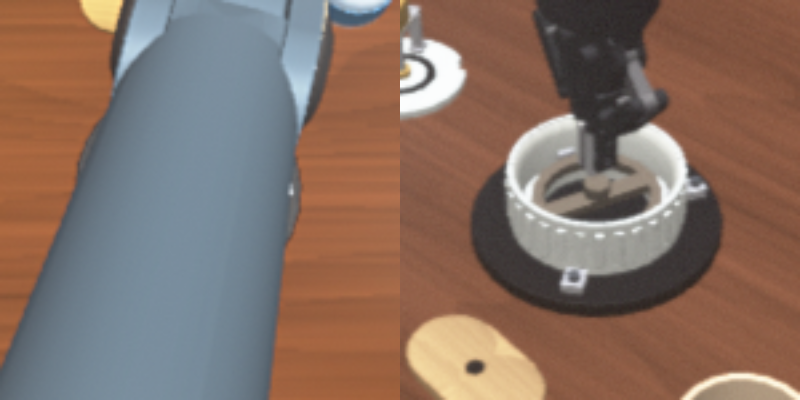

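The scene crop shows the closed fingers at the hub (598,188), but no force was felt down to TCP z = 45 mm. The view and the touch disagree, so I'll keep feeling downward gently.

```bash
python3 - <<'E'
from h import *
from rig import *
c=[.6052,-.0339]
r=move_l(np.array(c+[.028]),feed=.012,until_force=2.0)
s=sense();print(r,s["position"],s["wrist_force"],s["time_s"])
im,d=camera("scene");W=cloud("scene",d)
cv2.imwrite("pics/v2.png",np.hstack([cv2.resize(im[190:290,270:370],(400,400))])[:,:,::-1])
f=np.load("pics/s1.npz");
P=cloud("scene",np.load("pics/scene0.npz")["d"]);v,u=240,324
print((P[228:256:3,308:342:3,2]*1000).astype(int))
T=cloud("top",np.load("pics/top0.npz")["d"])[270:345,150:230,2];print("tray z",np.percentile(T,[2,10,50,90]))
E
```

```text
True [ 0.60521713 -0.03388199  0.04232142] [-0.5017303   0.10612045  4.98267205] 10.0667
[[28 31 31 31 28 31 31 30 30 27 29 32]
 [29 29 30 27 28 26 26 29 29 30 30 25]
 [29 25 22 18 18 18 18 19 22 26 30 30]
 [23 15 10 11 39 38 39 12 30 31 28 30]
 [14 11 12 13 40 39 40 27 29 28 31 28]
 [11 12 30 29 34 35 34 30 27 24 24 11]
 [29 29 29 29 30 28 27 22 13 11 13 12]
 [29 29 28 24 24 13 12 12 12 11 13 30]
 [52 54  8 13 13 13 12 12 11 52 54 48]
 [47 48 50 50 52 52 50 51 48 47 47 44]]
tray z [0.00720432 0.01887842 0.02148834 0.03558381]
```

View pics/v2.png

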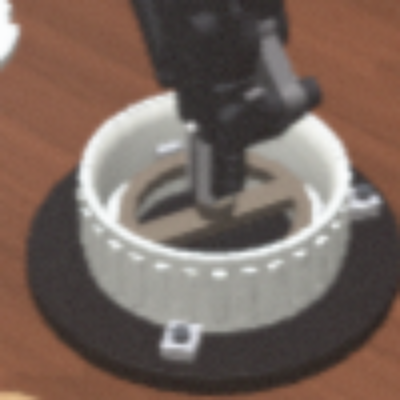

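```bash
python3 - <<'E'
from h import *
from rig import *
im,d=camera("scene");W=cloud("scene",d);np.savez("pics/s2.npz",im=im,d=d)
W0=cloud("scene",np.load("pics/scene0.npz")["d"])
for name,k in(("z",2),("x",0),("y",1)):
    print(name);print((W[226:252:2,314:340:2,k]*1000).astype(int))
print("before z");print((W0[226:252:2,314:340:2,2]*1000).astype(int))
s=sense();print(s["wrist_force"],s["joint_pos"].round(3) if hasattr(s["joint_pos"],"round") else s["joint_pos"])
cv2.imwrite("pics/v3.png",cv2.resize(im[215:265,290:365],(750,500),interpolation=cv2.INTER_CUBIC)[:,:,::-1])
E
```

```text
z
[[33 66 71 75 74 90 91 93 97 88 29 31 34]
 [31 62 67 70 68 73 85 69 69 29 25 26 28]
 [29 58 62 66 65 69 68 67 64 30 30 31 31]
 [25 54 56 62 62 63 64 62 60 27 30 30 28]
 [22 48 52 58 57 60 57 54 55 23 24 26 29]
 [14 42 48 53 52 56 52 52 49 15 30 31 29]
 [12 12 44 47 46 52 48 40 29 29 30 30 30]
 [13 11 34 43 41 41 40 35 28 29 30 29 30]
 [13 29 29 35 39 38 35 32 30 30 28 26 25]
 [31 30 30 33 34 34 30 27 25 24 24 12 13]
 [29 30 29 30 30 27 26 23 11 12 12 10 12]
 [29 27 27 24 24  9 11 13 11 11 13 10 11]
 [26 21 11 13 10 11 13 12 10 11 13 10 13]]
x
[[586 615 616 618 615 628 627 627 628 618 559 558 558]
 [588 615 617 618 613 616 625 608 606 565 558 557 557]
 [591 615 617 618 615 616 613 610 605 570 568 566 564]
 [592 616 615 618 616 615 613 609 605 572 572 570 566]
 [593 614 616 619 615 616 612 606 605 573 571 571 572]
 [590 613 616 619 615 616 610 608 604 570 581 580 575]
 [593 590 616 617 614 617 611 602 589 587 586 583 581]
 [598 594 611 618 613 611 608 601 593 592 590 587 585]
 [602 613 611 615 616 613 608 602 598 596 592 588 585]
 [622 619 616 617 615 613 607 602 598 595 592 580 578]
[... 998 characters left out ...]
  29]
 [ 30  30  31  30  27  30  27  29  29  31  29  29  28]
 [ 26  25  24  24  23  24  25  24  23  26  29  29  27]
 [ 22  21 614  18  17  18  18  18  18  22  25  25  30]
 [ 15  11  13  39  39  39  39  13  14  15  30  31  30]
 [ 10  12  38  38  39  40  38  38  29  28  29  31  28]
 [ 12  11  36  40  38  40  40  36  30  29  28  27  31]
 [ 12  32  30  37  35  38  36  31  30  28  26  27  24]
 [ 28  30  31  32  34  34  32  29  26  23  22  12  11]
 [ 29  28  28  30  28  27  27  23  12  13  10  13  13]
 [ 28  27  27  25  23  12  13  13  11  13  10  13  13]
 [ 25  22  12  12  11  11  12  10  11  13  10  11  12]]
[-0.86731896  0.07050603  5.16366717] [-0.279  0.602  0.364  1.877 -0.311  0.719  1.509]
```

View pics/v3.png

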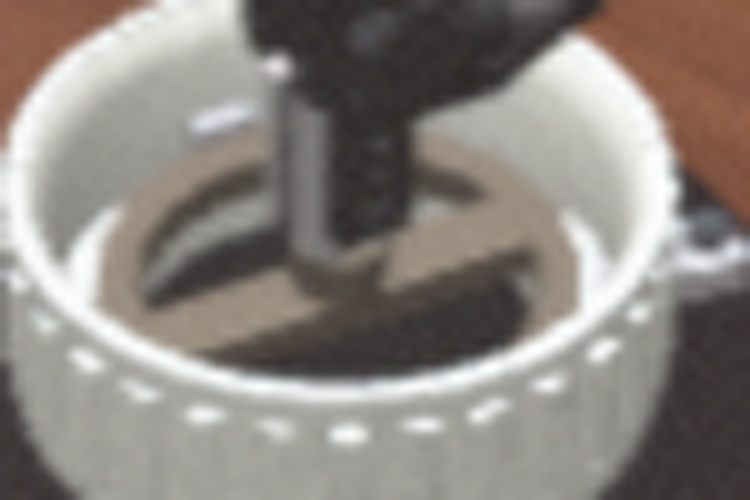

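The enlarged picture shows the closed tips standing on the hub at (335,255). With the reported TCP z at 42.3 mm, the tips are really at about 41 mm, so they stand roughly 1.5 mm ahead of the TCP instead of 25. The ring is there, so I'll work with this measured offset and pick it up.

```bash
python3 - <<'E'
from h import *
from rig import *
c=[.6052,-.0339]
move_l(np.array(c+[.060]),feed=.1); command_gripper(.040)
r=move_l(np.array(c+[.031]),feed=.04,until_force=4);s=sense();print(r,s["position"],s["wrist_force"])
command_gripper(0.0,30);s=sense();print(s["finger_gap"],s["gripper_force"],s["wrist_force"],s["time_s"])
if s["finger_gap"]>.012:
    move_l(np.array(c+[.060]),feed=.05);move_l(np.array(c+[.13]),feed=.15)
    s=sense();print(s["finger_gap"],s["wrist_force"],s["time_s"])
    im,d=camera("top");im2,d2=camera("scene");np.savez("pics/s3.npz",d=d,d2=d2,im=im,im2=im2)
    cv2.imwrite("pics/v4.png",cv2.resize(im2[130:290,230:430],(700,560))[:,:,::-1])
E
```

```text
False [ 0.60539594 -0.03394066  0.03115126] [ 0.22834342 -0.3530062   0.42952864]
0.016249669767101578 29.211722910404205 [-0.7500935   0.66006335  2.23781099] 12.175
0.015984315138267976 [-0.25498711  0.13679378 -1.69842174] 13.525
```

View pics/v4.png

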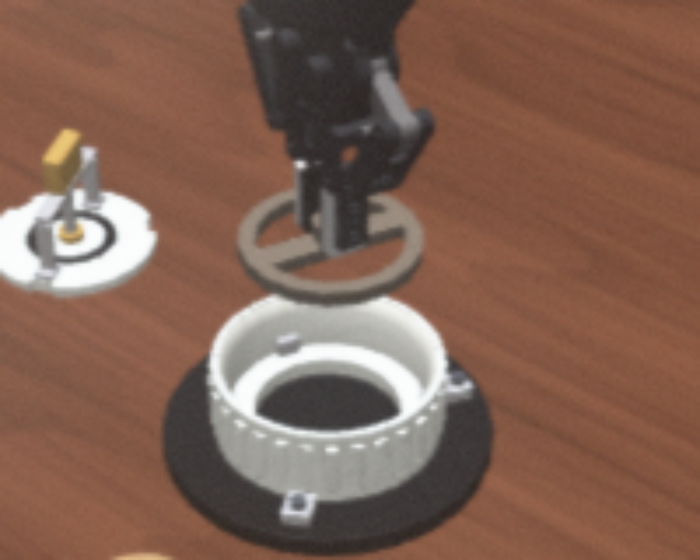

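The picture shows the ring hanging level from the hub and the cap emptied, with one lug at (288,342). Now I'll take the ring to the tray.

```bash
python3 - <<'E'
from h import *
from rig import *
t=[.513,.2815];a=np.radians(71.4)
movep(np.array(t+[.12]),R(a))
move_l(np.array(t+[.045]),feed=.12)
r=move_l(np.array(t+[.022]),feed=.02,until_force=2.5);s=sense();print(r,s["position"],s["wrist_force"])
command_gripper(.040)
move_l(np.array(t+[.12]),feed=.2);s=sense();print(s["finger_gap"],s["wrist_force"],s["time_s"])
im,d=camera("top");im2,d2=camera("scene");np.savez("pics/s4.npz",d=d,d2=d2,im=im,im2=im2)
a=cv2.resize(im[225:290,318:383],(400,400),interpolation=cv2.INTER_CUBIC);b=cv2.resize(im2[200:280,285:365],(400,400),interpolation=cv2.INTER_CUBIC)
c=cv2.resize(im2[235:365,430:590],(246,200))
b[200:,154:]=b[200:,154:]
cv2.imwrite("pics/v5.png",np.vstack([np.hstack([a,b]),np.hstack([c,np.zeros((200,554,3),np.uint8)])])[:,:,::-1])
E
```

```text
True [0.51289422 0.28150125 0.03142261] [-0.39738243 -0.0941075   4.83244343]
0.04024615092240249 [ 0.18309389 -0.9102621   0.04699248] 17.3333
```

View pics/v5.png

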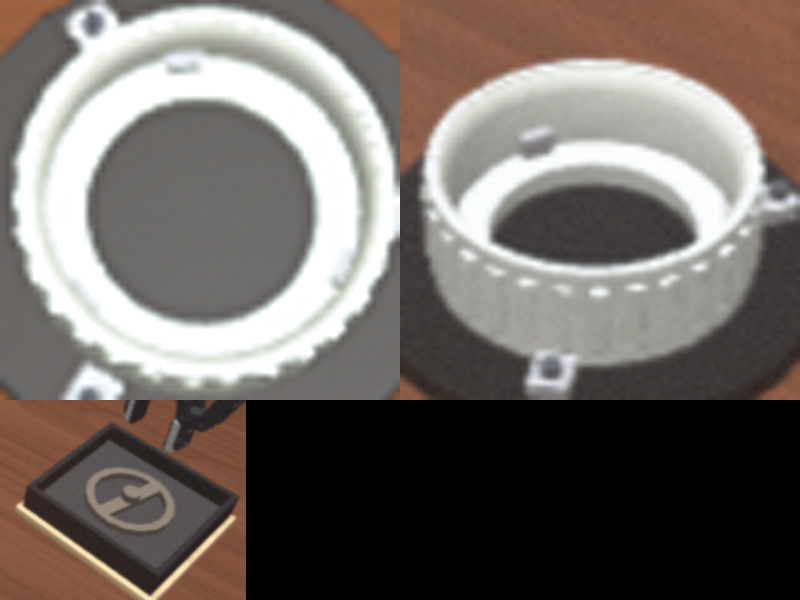

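The picture shows the ring lying flat in the tray. Inside the cap, lugs show at (184,62) and (343,268) in the top crop and at (537,141) in the scene crop. I'll get the lug angle by matching projected lug boxes to these patches.

```bash
python3 - <<'E'
from h import *
f=np.load("pics/s4.npz")
# cap centre in each camera from the dark lip opening (z=.022 top edge / .012 board visible)
g=cv2.cvtColor(f["im"],cv2.COLOR_RGB2GRAY);m=(g[225:290,318:383]<150).astype(np.uint8)
n,lab,st,ce=cv2.connectedComponentsWithStats(m);i=lab[33,33];print("hole px",ce[i]+[318,225],st[i])
print("hole centre world z.022",unpix("top",ce[i]+[318,225],.022))
c=np.array([.6052,-.0340])
def lug(a):
    r=[45.5,45.5,45.5,45.5,50,50];t=[-6,6,-6,6,-6,6];z=[22,22,32,32,32,32]
    return np.array([[c[0]+(q*np.cos(a)-w*np.sin(a))/1e3,c[1]+(q*np.sin(a)+w*np.cos(a))/1e3,h/1e3] for q,w,h in zip(r,t,z)])
for deg in range(-4,17,2):
    o=[]
    for k in(0,120,240):
        P=proj("top",lug(np.radians(deg+k)));o.append((((P-[318,225]+.42)*6.154).mean(0)).round())
    S=((proj("scene",lug(np.radians(deg)))-[285,200]+.4)*5+[400,0]);print(deg,*o,"scene",S.mean(0).round(),S.min(0).round(),S.max(0).round())
E
```

```text
hole px [350.22605364 258.88888889] [  14   16   37   36 1044]
hole centre world z.022 [[ 0.60530433 -0.03340576  0.022     ]]
-4 [212.  65.] [ 71. 272.] [328. 288.] scene [499. 276.] [480. 258.] [514. 296.]
-2 [207.  64.] [ 74. 276.] [331. 284.] scene [502. 278.] [483. 261.] [518. 298.]
0 [201.  64.] [ 76. 281.] [333. 280.] scene [505. 280.] [486. 263.] [522. 300.]
2 [196.  64.] [ 79. 285.] [336. 275.] scene [509. 282.] [490. 266.] [526. 302.]
4 [191.  65.] [ 82. 290.] [338. 271.] scene [513. 284.] [493. 268.] [530. 303.]
6 [186.  65.] [ 85. 294.] [340. 266.] scene [517. 286.] [497. 270.] [534. 305.]
8 [181.  66.] [ 88. 298.] [342. 261.] scene [521. 288.] [501. 272.] [538. 306.]
10 [176.  66.] [ 91. 302.] [344. 257.] scene [525. 290.] [505. 274.] [542. 307.]
12 [171.  67.] [ 95. 306.] [345. 252.] scene [529. 291.] [509. 276.] [546. 309.]
14 [166.  69.] [ 98. 309.] [347. 247.] scene [533. 293.] [513. 278.] [551. 310.]
16 [161.  70.] [102. 313.] [348. 242.] scene [537. 294.] [517. 279.] [555. 311.]
```

```bash
python3 - <<'E'
from h import *
from rig import *
f=np.load("pics/s4.npz");c=np.array([.6052,-.0340])
S=lambda a:((proj("scene",[[c[0]+(q*np.cos(a)-w*np.sin(a))/1e3,c[1]+(q*np.sin(a)+w*np.cos(a))/1e3,h/1e3] for q,w,h in zip([45.5,45.5,45.5,45.5,50,50],[-6,6]*3,[22,22,32,32,32,32])])-[285,200]+.4)*5+[400,0])
for d in range(2,14,2):
    s=S(np.radians(d+240));print(d,s.mean(0).round(),s.min(0).round(),s.max(0).round())
from scipy.optimize import least_squares
im=f["im"];hs=cv2.cvtColor(im,cv2.COLOR_RGB2HSV)[235:315,425:505]
m=((hs[...,1]<90)&(hs[...,2]>110)).astype(np.uint8);m=cv2.morphologyEx(m,cv2.MORPH_OPEN,np.ones((3,3),np.uint8))
k=max(cv2.findContours(m,cv2.RETR_EXTERNAL,cv2.CHAIN_APPROX_NONE)[0],key=cv2.contourArea)[:,0]+[425,235]
P=unpix("top",k,.008)[:,:2]
r=least_squares(lambda x:np.hypot(*(P-x[:2]).T)-x[2],[.575,-.255,.0487],loss="soft_l1",f_scale=.0005);print("plate",r.x,len(P))
W=cloud("top",f["d"])[235:315,425:505].reshape(-1,3);W=W[(W[:,2]>.062)&(W[:,2]<.09)];q=cv2.minAreaRect(W[:,:2].astype(np.float32));print("wing",q)
y=cv2.inRange(hs,(18,120,120),(40,255,255));k2=max(cv2.findContours(y,cv2.RETR_EXTERNAL,cv2.CHAIN_APPROX_NONE)[0],key=cv2.contourArea)[:,0]+[425,235]
print("wing col",cv2.minAreaRect(unpix("top",k2,.072)[:,:2].astype(np.float32)))
E
```

```text
2 [547. 135.] [529. 119.] [564. 155.]
4 [543. 136.] [525. 120.] [560. 156.]
6 [539. 137.] [521. 121.] [556. 158.]
8 [535. 138.] [517. 122.] [552. 159.]
10 [531. 140.] [513. 123.] [548. 161.]
12 [527. 141.] [509. 124.] [544. 163.]
plate [ 0.57703263 -0.25508198  0.04887123] 143
wing ((0.5763661861419678, -0.25553861260414124), (0.03364817053079605, 0.012109624221920967), 24.583513259887695)
wing col ((0.5748657584190369, -0.2516908049583435), (0.031044844537973404, 0.01432296447455883), 25.24778938293457)
```

The lug sits at about 6.5°. The die is at (0.5767, −0.2553) with a yaw of about 25.3°. Now I'll grip the wing and lift it.

```bash
python3 - <<'E'
from h import *
from rig import *
p=[.5767,-.2553];a=np.radians(25.3-90)
s=sense();print(s["time_s"]); move_l(np.array([.513,.2815,.17]),feed=.25)
movep(np.array(p+[.14]),R(a)); command_gripper(.045,60)
r=move_l(np.array(p+[.047]),feed=.08,until_force=5);s=sense();print(r,s["position"],s["wrist_force"],s["time_s"])
if not r:
    command_gripper(0.0,60);s=sense();print(s["finger_gap"],s["gripper_force"],s["wrist_force"],s["position"])
    move_l(np.array(p+[.06]),feed=.05);sleep(.2);s=sense();print(s["finger_gap"],s["wrist_force"],s["ft_torque"],s["time_s"])
E
```

```text
17.4333
False [ 0.5770497  -0.25555126  0.04756206] [ 0.44347434 -0.01922249  0.3036223 ] 21.2833
0.011088125038643327 58.850796818733215 [ 0.22834525 -0.52438923  2.67049463] [ 0.57697358 -0.25546607  0.0474145 ]
0.010710622013598554 [ 0.08702514  0.05764039 -2.10412079] [ 0.01214694 -0.01786803 -0.05457074] 22.2833
```

```bash
python3 - <<'E'
from h import *
from rig import *
p=[.5767,-.2553];c=[.6052,-.0339];zg=.0474;a=np.radians(6.5-90)
move_l(np.array(p+[.16]),feed=.2)
movep(np.array(c+[.16]),R(a))
move_l(np.array(c+[zg+.056]),feed=.12);sleep(.2)
s0=sense();print(s0["position"],s0["wrist_force"],s0["joint_pos"][6],s0["time_s"])
im2,d2=camera("scene");cv2.imwrite("pics/v6.png",cv2.resize(im2[130:290,230:430],(700,560))[:,:,::-1])
r=move_l(np.array(c+[zg+.022]),feed=.02,until_force=5);s=sense();print(r,s["position"]-[0,0,zg],s["wrist_force"]-s0["wrist_force"],s["ft_torque"]-s0["ft_torque"],s["time_s"])
E
```

```text
[ 0.60574891 -0.0340927   0.10422581] [ 0.31437487  0.34100988 -1.86075099] -0.7636640137458491 24.65
False [ 0.60524935 -0.03390353  0.02207254] [ 0.46603352 -0.72929251 -0.45522408] [ 0.06252192 -0.00962998 -0.0334783 ] 26.55
```

View pics/v6.png

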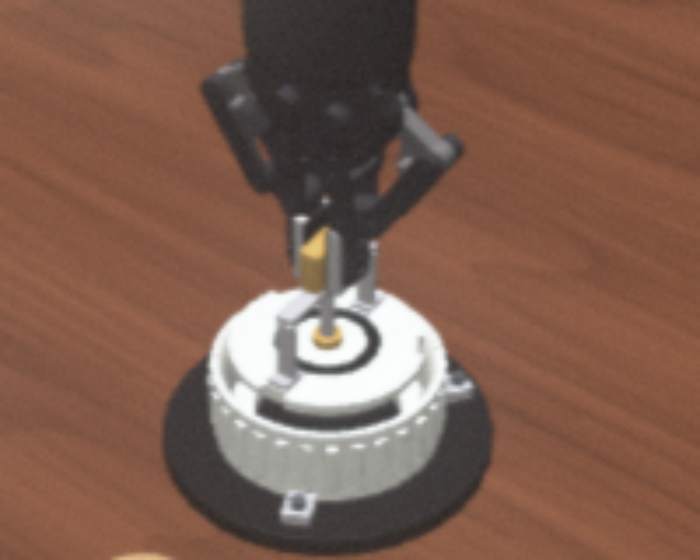

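The hover picture shows the die level and centred over the mouth at (330,340). It then went down to seat level with no resistance. I'll feel for the lip and check with depth.

```bash
python3 - <<'E'
from h import *
from rig import *
c=[.6052,-.0339];zg=.0474
r=move_l(np.array(c+[zg+.016]),feed=.01,until_force=3);s=sense();print(r,s["position"]-[0,0,zg],s["wrist_force"],s["time_s"])
im,d=camera("scene");W=cloud("scene",d)[215:270,285:365].reshape(-1,3)
k=(np.hypot(W[:,0]-.605,W[:,1]+.034)<.046)&(W[:,2]<.045)&(W[:,2]>.015);P=W[k];print(k.sum(),np.percentile(P[:,2],[10,25,50,75,90]))
A=np.c_[P[:,:2]-[.605,-.034],np.ones(len(P))];g=abs(P[:,2]-np.median(P[:,2]))<.004;print("plane",np.linalg.lstsq(A[g],P[g,2],rcond=None)[0])
cv2.imwrite("pics/v7.png",cv2.resize(im[185:275,270:382],(700,560),interpolation=cv2.INTER_CUBIC)[:,:,::-1])
E
```

```text
True [ 0.60524591 -0.03394562  0.02198344] [-0.22855371 -0.53338291  5.94227885] 26.7583
905 [0.02894233 0.02958697 0.03032285 0.03139043 0.03483103]
plane [-0.00041336  0.00085434  0.03027329]
```

View pics/v7.png

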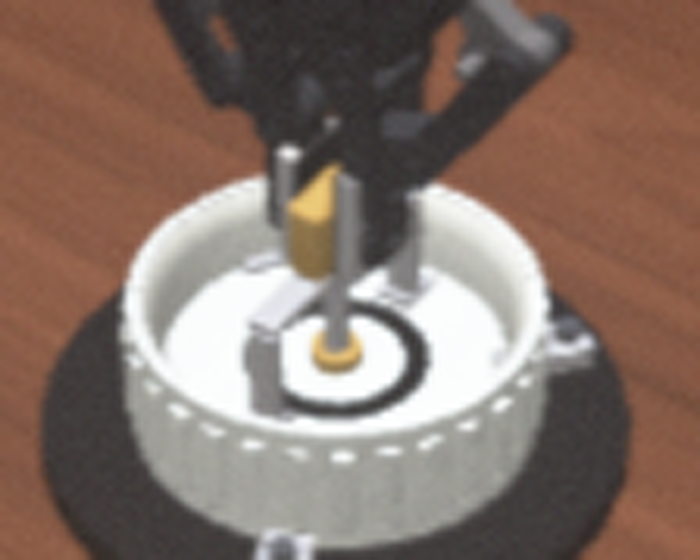

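The picture and depth show the die home: plate top at 30.3 mm (30 expected), flat, with the lip felt at 22.0 mm. Now I'll release, check and hand in.

```bash
python3 - <<'E'
from h import *
from rig import *
c=[.6052,-.0339]
command_gripper(.045); move_l(np.array(c+[.18]),feed=.12); sleep(.3)
im,d=camera("scene");W=cloud("scene",d)[215:270,285:365].reshape(-1,3)
k=(np.hypot(W[:,0]-.605,W[:,1]+.034)<.046)&(W[:,2]<.036)&(W[:,2]>.024);P=W[k]
A=np.c_[P[:,:2]-[.605,-.034],np.ones(len(P))];x=np.linalg.lstsq(A,P[:,2],rcond=None)[0];s=sense()
print("plane",x,s["wrist_force"],s["time_s"])
if abs(x[2]-.030)<.0025 and np.hypot(*x[:2])<.04: print(finish_job())
E
```

```text
plane [0.00055526 0.00190916 0.03044892] [-0.04377985 -0.45303152  0.24807937] 28.6667
the job is handed in; nothing more can be done
None
```

The old bridge ring was felt in the cap and laid in the tray, the die sits flat and home on the lip, it has been let go, and the job was handed in at about 29 s; I haven't seen a verdict, and the fingertips measured about 23 mm shorter than specified, so I worked from the measured length.

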